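# Gather used caps in a corner of the tote

## Task

Put the two used screw caps that lie on the bench into the metal tote with the other two while it stands flat. Then lift the tote by the grip tab on its corner so that it tilts and all four caps slide together into the opposite corner, and finish still gripping the tab and holding the tote tilted and still with the caps gathered there (its low corner may rest on the bench). Leave the other things on the bench where they are.

Things in the scene. Friction and masses are not known exactly. Their poses are not given: they have to be found in the camera images.
- tote: open square tote of bare metal, 170 x 170 mm outside, 42 mm high, walls and floor 4 mm, about 0.35 kg, loose on the bench. Origin: centre of its underside; x, y along its sides, z up. The tab stands over its +x +y corner (starts on the side away from the robot); caps gather in the -x -y corner. Slick inside: caps slide at about 10 degrees, along a wall at 20 to 25; 30 to 40 gathers them surely.
- tab (a point): grip point of the tab, at tote (64, 64, 70) mm. The tab is an upright metal plate 12 mm thick and 30 mm long, its length along the diagonal through the tab and the opposite corner; it rises from the tote floor to 90 mm, 48 mm above the rim. Pinch it across its 12 mm thickness, along tote direction (1, -1). Its sides are not slick.
- corner (a point): inner floor corner where the caps must gather, at tote coordinates (-81, -81, 4) mm, diagonally opposite the tab.
- cap_a_mid (a point): used screw cap, mid-grey hard plastic, a solid ribbed disc 34 mm across and 20 mm high, about 15 g; starts standing on the bench on the robot's right, nearer the robot. The point is the middle of the cap, 10 mm above its underside. The caps are slick.
- cap_a: the same cap; origin at the centre of its underside, z up its axis.
- cap_b_mid (a point): used screw cap, mid-grey hard plastic, a solid ribbed disc 34 mm across and 20 mm high, about 15 g; starts standing on the bench on the robot's right, farther from the robot. The point is the middle of the cap, 10 mm above its underside. The caps are slick.
- cap_b: the same cap; origin at the centre of its underside, z up its axis.
- cap_c_mid (a point): used screw cap, mid-grey hard plastic, a solid ribbed disc 34 mm across and 20 mm high, about 15 g; starts inside the tote, in its +x half. The point is the middle of the cap, 10 mm above its underside. The caps are slick.
- cap_c: the same cap; origin at the centre of its underside, z up its axis.
- cap_d_mid (a point): used screw cap, mid-grey hard plastic, a solid ribbed disc 34 mm across and 20 mm high, about 15 g; starts inside the tote, in its +y half. The point is the middle of the cap, 10 mm above its underside. The caps are slick.
- cap_d: the same cap; origin at the centre of its underside, z up its axis.
- bottle: bystander: amber glass reagent bottle, 72 mm across, 170 mm high, origin under its centre
- beaker: bystander: glass beaker, 72 mm across, 85 mm high, origin under its centre
- marker: bystander: marker pen 130 mm long, 13 mm wide and high, lying between the two bench caps with its length along world y; origin under its middle
- dish: bystander: flat round dish 88 mm across, 15 mm high, origin under its centre
- rack: bystander: white tube rack 70 x 170 mm, 66 mm high with its tubes, origin under its centre
- timer: bystander: small bench timer 50 x 75 x 24 mm, origin under its centre
- vial_box: bystander: cardboard vial box 63 x 63 x 40 mm, origin under its centre
There are look-alikes about, which are no part of the job. What is shaped like the cap_b but green or purple is not meant.

How it is judged:
By the outcome, as a careful person would: the job done as asked, in the order asked, and still so for the second after the job is handed in, while the arm keeps its last pose, push and grip.
It also fails if it takes over 72 s, if anything falls off the work surface, if the arm or the gripper's body presses on something with over 40 N, if the wrist force passes 120 N, or if a joint passes its speed limit or range.

## Robot

A 6-joint arm with a two-finger parallel gripper is mounted at the origin on the work surface. World frame = base frame: x ahead of the robot, y to its left, z up, the work surface at z = 0. Lengths are in mm, angles in degrees, forces in N, time in s.
With the tool pointing down it reaches from about 300 to 850 mm from the base axis. Payload 4.2 kg.
Tool frame: the origin (TCP) lies on the centre line of the jaws, within the pads' length; the fingertips stand 14 mm ahead of it and the grasp point (between the pads) lies 5 mm behind it (env.finger_overhang is the z of the fingertips in the tool frame, in mm); z points along the fingers, y is the line along which they close (so a half turn about z gives the same grasp; the last joint's range is limited). The gripper opens to 91 mm and grips with 3 to 60 N. Pads are 32 mm wide; open, the fingers measure 118 mm over their backs; the gripper's body (76 mm by 178 mm) begins 60 mm behind the grasp point.
Start: joints at [-75.287, 18.312, 89.639, -0, 72.044, -1.146], TCP at [157.138, -553.127, 227.976] pointing down, gripper open.
Joint ranges: [-177.97, 177.97], [-48.28, 115.42], [12.27, 149.76], [-77.06, 257.06], [2.81, 150.46], [-146.56, 146.56]. Speed limits (degrees/s): [147.25, 147.25, 180, 180, 180, 180].

## Interface

Orientations are given as [roll, pitch, yaw] about the fixed x, y, z axes, in that order (R = Rz(yaw) Ry(pitch) Rx(roll)).
In Python, from workcell import sensors, viewer, env gives the robot as it stands. The module is installed in compiled form; this text tells all that it offers.
- The arm moves only by the tool step_arm, never from a script. Its argument "plan" is one flat list of numbers, 6 for each row, row after row: the shift along the tool's x, y, z in cm, then the turn, a rotation vector about the tool's x, y, z in rad. In form: [x, y, z, wx, wy, wz, x, y, z, wx, wy, wz, ...]. A call has 1 to 5 rows; each row shifts and turns the commanded pose from where the row before left it, along the tool's axes as they then stand; what a row does not reach is not made up. A row lasts 1/12 s, in which the tool goes at most 41.7 mm and 7.16 degrees, less where a joint would pass 70% of its speed; a pose out of reach is approached as far as the arm can. A call is refused whole if a number of a shift passes 4.17 or a number of a turn 0.125, either way. A call with a gripper value outside its range is refused whole. "hand" is the finger opening in cm, from 0 to 9.12, set as the call begins (left out, the last holds). The fingers move at their own pace and stop on an object; "newtons" is the grip in N (left out, the last holds). Time passes only in rows, so rows that do not move let the fingers close. It gives the time, the measured TCP pose, the force, the opening and the grip force at its end, in the units of the state.
- sensors.state(): the state, without advancing time (a new reading comes with each control period).
- viewer.grab_frame(name): name is "scene" or "side" or "wrist"; returns a dict with "img" (420x560x3 uint8, red, green, blue), "fx", "fy", "cx", "cy" (pixels), "position" and "attitude" of the camera in the world. Camera axes: x right, y down, z forward; pixel columns grow to the right and rows downward; lengths in mm; the calibration is good to about 2 mm. A picture is of the moment at which its call begins. There is no depth.
- env.job_done(): hands the job in; it is judged then, once.
Trained networks look in a picture, given as the dict that the camera call returned (one of the last four; its "shot" number tells which), for a name from the list of things; names that differ only in an ending like _2 or _b are one class to them, and where a whole thing is asked for, a point or a joint stands for the part that bears it (a point fixed in the world has none). Each returns a list of dicts, best first, with "score" (0 to 1); they miss things now and then, are a little off and sometimes report something else, mostly with a low value. They report only what shows in the picture. A call takes as long as a camera call. They do not tell look-alikes from the thing itself.
- viewer.boxes_of(name, picture): "location" ([column, row] in pixels, amid what is visible of it).
- viewer.pinpoint(name, picture): "location" ([column, row] in pixels: a listed point, or the origin of a listed thing).
The state is a dict: "time_s": time; "qpos": joint angles; "qvel": joint speeds; "effort": joint torques, N m; "ee_pos": TCP position; "ee_rot": TCP orientation; "force": force on the tool from outside, world axes, zero at the start; "torque": the same for the moment, N m; "gripper_width": finger opening in mm; "gripper_force": force on a finger pad.
Only numpy, scipy, OpenCV 4.12 (cv2) and the standard library are available. Lean on these libraries where they do the work, as an engineer would, in place of code of your own. Each camera call takes 0.05 s, during which the arm holds its last target. There are 200 camera calls.

## Working session

There is one attempt and no reset: what is moved stays moved. The work goes in short steps, Python scripts to look and compute and a tool call to move; the robot and the scene stay as the last step left them, time stands still between calls to the robot, and variables do not carry over. Pictures are saved under pics/ and viewed, at most 10 in all, crops included, and the job is handed in when it is done.

Besides the shell and the picture viewer there is one more tool, called after "Call:" by a JSON object that holds its "op" and its "data". step_arm: Moves the arm, as the interface text tells. Its arguments: {"type":"object","properties":{"plan":{"type":"array","items":{"type":"number"}},"hand":{"type":"number"},"newtons":{"type":"number"}},"required":["plan"]}

```bash
mkdir -p pics; cat > h.py <<'E'
import numpy as np, cv2
from scipy.spatial.transform import Rotation as R
from workcell import sensors, viewer, env
def rot(a):
    a=np.array(a,float)
    if a.shape==(3,3): return a
    if a.size==4: return R.from_quat(a).as_matrix()
    return R.from_euler('xyz',a,degrees=True).as_matrix()
def onplane(p,uv,z):
    M=rot(p['attitude']); d=M@np.array([(uv[0]-p['cx'])/p['fx'],(uv[1]-p['cy'])/p['fy'],1])
    o=np.array(p['position'],float); return o+d*(z-o[2])/d[2]
def proj(p,X):
    c=rot(p['attitude']).T@(np.array(X,float)-np.array(p['position'])); return [round(p['fx']*c[0]/c[2]+p['cx'],1),round(p['fy']*c[1]/c[2]+p['cy'],1)]
def save(p,n): cv2.imwrite('pics/'+n+'.png',p['img'][:,:,::-1])
def find(p,names):
    for n,z in names:
        for r in viewer.pinpoint(n,p)[:5]:
            print(n,round(r['score'],2),np.round(r['location']),np.round(onplane(p,r['location'],z)[:2],1))
E
python3 - <<'E'
from h import *
print(sensors.state())
ims=[]
for c in ['scene','side']:
    p=viewer.grab_frame(c); save(p,c+'0'); ims.append(p['img']);print(c,p['position'],p['attitude'],p['fx'])
    find(p,[('cap_a_mid',10),('tab',70),('corner',4),('tote',0),('marker',0),('bottle',0),('beaker',0),('rack',0),('dish',0),('timer',0),('vial_box',0)])
E
```

```text
{'time_s': 0.0, 'qpos': array([-7.52865722e+01,  1.83516630e+01,  8.97047835e+01,  1.44703570e-03,
        7.20426743e+01, -1.14704856e+00]), 'qvel': array([ 0.08190829, -0.06342508, -0.08779847,  0.06902101, -0.02022278,
        0.00982374]), 'effort': array([-2.77563711e-03, -4.12461805e+01, -2.31975049e+01,  7.29386578e-02,
        4.58523142e-02, -1.35698524e-04]), 'ee_pos': array([ 157.0250842 , -552.66427944,  227.13102051]), 'ee_rot': array([-1.79900927e+02, -3.35973981e-03,  1.58600261e+01]), 'force': array([ 0.19574426, -0.39302531, -0.68582042]), 'torque': array([-0.03681604,  0.03135285, -0.02290296]), 'gripper_force': 0.0, 'gripper_width': 91.21403712056808}
scene [1239.72774564 -665.83893052 1170.91144369] [-139.70155616   -0.35791209   45.73367761] 443.5223603917092
cap_a_mid 0.43 [198. 232.] [ 456.9 -240.8]
tab 0.68 [299. 193.] [602.8  79.3]
corner 0.86 [266. 167.] [390.4 127. ]
tote 0.74 [282. 189.] [506.3  97.3]
marker 0.7 [222. 246.] [ 545.1 -213.2]
marker 0.16 [368. 193.] [730.5 299.7]
bottle 0.77 [189. 312.] [ 657.9 -429.6]
bottle 0.33 [267. 188.] [467.   60.6]
be
[... 284 characters left out ...]
6922    -1.06364391   -3.69058228] 523.7770016786907
cap_a_mid 0.73 [220. 304.] [ 444.8 -224.8]
cap_a_mid 0.62 [246. 210.] [511.5  90.7]
tab 0.82 [276. 196.] [592.3  75.4]
corner 0.94 [204. 199.] [394.5 146.8]
corner 0.74 [220. 305.] [ 445.1 -222.5]
tote 0.78 [243. 212.] [503.6  93.1]
marker 0.66 [266. 305.] [ 552.1 -223.3]
bottle 0.83 [319. 383.] [ 652.  -426.5]
beaker 0.94 [318. 163.] [737.  299.4]
beaker 0.41 [310. 266.] [ 665.9 -112.6]
rack 0.95 [350. 214.] [797.   69.1]
rack 0.29 [335. 261.] [733.1 -98.8]
dish 0.65 [204. 201.] [393.8 141.6]
dish 0.57 [199. 152.] [370.6 368.9]
dish 0.17 [262. 146.] [566.3 391.7]
timer 0.83 [260. 147.] [560.7 387.7]
vial_box 0.81 [337. 260.] [737.6 -96. ]
```

View pics/scene0.png

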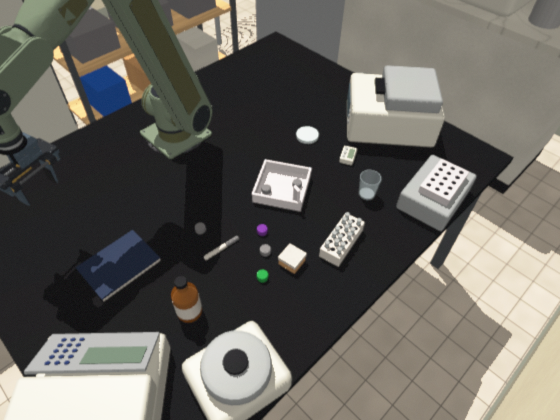

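View pics/side0.png

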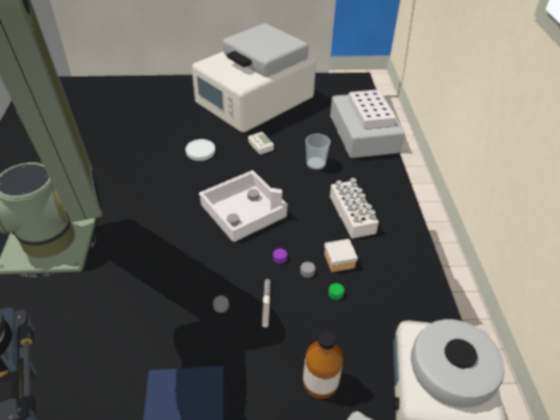

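Both views show the tote mid-bench. Grey cap_a is at scene (200,229) / side (221,304). Grey cap_b is at scene (265,250) / side (308,270), between the purple cap at scene (262,230) and the green one at (262,276). Caps c and d are in the tote.

```bash
cat >> h.py <<'E'
def go(pos,yaw=None,rv=None,cur=None):
    """print total shift (tool cm) and turn to reach pos with tool down at yaw"""
    s=sensors.state(); Rc=rot(s['ee_rot']); d=Rc.T@(np.array(pos)-s['ee_pos'])/10
    t=np.zeros(3)
    if yaw is not None: t=R.from_matrix(Rc.T@rot([180,0,yaw])).as_rotvec()
    print('at',np.round(s['ee_pos'],1),np.round(s['ee_rot'],1),'shift cm',np.round(d,2),'turn',np.round(t,3))
E
python3 - <<'E'
from h import *
P=[viewer.grab_frame(c) for c in ['scene','side','wrist']]
save(P[2],'wrist0'); print(P[2]['position'],P[2]['attitude'],P[2]['fx'])
for n,a,b,z in [('a',(200,229),(221,304),10),('b',(265,250.5),(308,269.5),10)]:
    print(n,onplane(P[0],a,z)[:2],onplane(P[1],b,z)[:2])
find(P[2],[('cap_a_mid',10),('marker',0)])
go([450,-228,150],0)
E
```

```text
[ 234.08559717 -530.76242922  384.20466928] [ 1.63639324e+02  4.40997922e-03 -7.41540695e+01] 299.697191266817
a [ 450.6715085  -226.87345759] [ 447.07517283 -223.52225332]
b [ 659.34190568 -132.3367329 ] [ 659.43278301 -130.39058779]
at [ 157.2 -553.1  228. ] [180.   -0.   15.9] shift cm [ 37.05 -23.27   7.8 ] turn [ 0.    -0.     0.277]
```

Call:
{"op": "step_arm", "data": {"plan": [0,0,0,0,0,0.0925,0,0,0,0,0,0.0925,0,0,0,0,0,0.0925], "hand": 6.0}}

```text
time_s: 1.7
ee_pos: [157.1, -553.1, 228.0]
ee_rot: [180.0, -0.0, -0.3]
force: [-0.5, 1.1, -0.2]
gripper_width: 73.4
gripper_force: 0.0
```

Call:
{"op": "step_arm", "data": {"plan": [2.44,-2.7,0.65,0,0,0,2.44,-2.7,0.65,0,0,0,2.44,-2.7,0.65,0,0,0,2.44,-2.7,0.65,0,0,0]}}

```text
time_s: 2.03
ee_pos: [255.5, -444.1, 201.7]
ee_rot: [180.0, -0.0, -0.1]
force: [0.2, -0.3, -0.7]
gripper_width: 60.0
gripper_force: 0.0
```

Call:
{"op": "step_arm", "data": {"plan": [2.44,-2.7,0.65,0,0,0,2.44,-2.7,0.65,0,0,0,2.44,-2.7,0.65,0,0,0,2.44,-2.7,0.65,0,0,0]}}

```text
time_s: 2.37
ee_pos: [353.4, -335.9, 175.9]
ee_rot: [180.0, -0.0, -0.1]
force: [0.3, -0.2, -0.5]
gripper_width: 59.8
gripper_force: 0.0
```

Call:
{"op": "step_arm", "data": {"plan": [2.44,-2.7,0.65,0,0,0,2.44,-2.7,0.65,0,0,0,2.44,-2.7,0.65,0,0,0,2.44,-2.7,0.65,0,0,0,0,0,0,0,0,0]}}

```text
time_s: 2.78
ee_pos: [453.2, -225.1, 148.9]
ee_rot: [-179.9, -0.0, 0.3]
force: [-0.5, 0.8, -0.0]
gripper_width: 60.2
gripper_force: 0.0
```

```bash
python3 - <<'E'
from h import *
go([450,-228,150],0)
p=viewer.grab_frame('wrist'); save(p,'wrist1')
find(p,[('cap_a_mid',10),('marker',0)])
E
```

```text
at [ 453.2 -225.1  148.9] [-179.9   -0.     0.3] shift cm [-0.32  0.29 -0.11] turn [-0.002 -0.001  0.004]
cap_a_mid 0.64 [272. 210.] [ 444.2 -222.1]
cap_a_mid 0.57 [ 12. 184.] [470.1  38.7]
marker 0.6 [273. 103.] [ 548.9 -223. ]
```

View pics/wrist1.png

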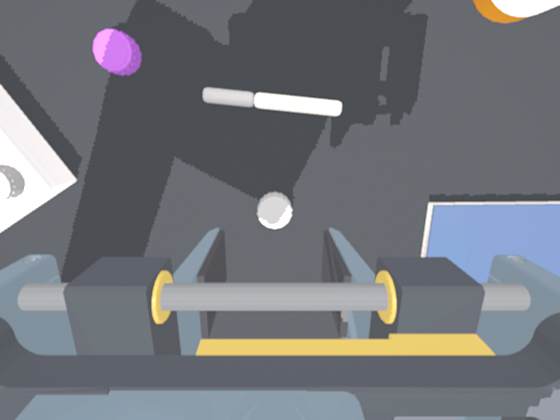

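Close view: cap_a at (274,210), i.e. about (446,-224). The fingers are to either side in y, and the marker is clear ahead.

Call:
{"op": "step_arm", "data": {"plan": [0,0,2.5,0,0,0,0,0,2.5,0,0,0,0,0,2.5,0,0,0,0,0,0,0,0,0,0,0,0,0,0,0]}}

```text
time_s: 3.35
ee_pos: [448.9, -230.2, 74.7]
ee_rot: [-180.0, 0.1, -0.2]
force: [-0.5, -0.5, -0.3]
gripper_width: 59.8
gripper_force: 0.0
```

```bash
python3 - <<'E'
from h import *
go([446,-224,16],0)
p=viewer.grab_frame('wrist'); save(p,'wrist2')
find(p,[('cap_a_mid',10)])
E
```

```text
at [ 448.9 -230.2   74.7] [-1.8e+02  1.0e-01 -2.0e-01] shift cm [-0.28 -0.61  5.87] turn [-0.001  0.002 -0.003]
cap_a_mid 0.57 [269. 230.] [ 445.8 -225.7]
```

Call:
{"op": "step_arm", "data": {"plan": [-0.4,-0.4,0,0,0,0,0,0,2,0,0,0,0,0,2,0,0,0,0,0,1.9,0,0,0,0,0,0,0,0,0]}}

```text
time_s: 3.87
ee_pos: [445.9, -225.3, 15.4]
ee_rot: [-180.0, 0.0, -0.0]
force: [-0.4, 0.5, -0.3]
gripper_width: 60.1
gripper_force: 0.0
```

Call:
{"op": "step_arm", "data": {"plan": [0,0,0,0,0,0,0,0,0,0,0,0,0,0,0,0,0,0,0,0,0,0,0,0,0,0,0,0,0,0], "hand": 2.5, "newtons": 20}}

```text
time_s: 4.28
ee_pos: [446.6, -225.6, 16.8]
ee_rot: [180.0, -0.1, -0.0]
force: [-0.1, 0.8, 2.8]
gripper_width: 33.6
gripper_force: 20.0
```

Call:
{"op": "step_arm", "data": {"plan": [0,0,-1,0,0,0,0,0,-2,0,0,0,0,0,-3,0,0,0,0,0,-3,0,0,0,0,0,-3,0,0,0]}}

```text
time_s: 4.7
ee_pos: [445.8, -225.1, 137.9]
ee_rot: [-180.0, 0.0, -0.0]
force: [1.0, 0.0, -0.1]
gripper_width: 33.2
gripper_force: 20.0
```

Call:
{"op": "step_arm", "data": {"plan": [0,0,-2.4,0,0,0,0,-3,0,0,0,-0.07,0,-3,0,0,0,-0.07,0,-3,0,0,0,-0.07,0,-3,0,0,0,-0.07]}}

```text
time_s: 5.12
ee_pos: [433.6, -105.2, 160.9]
ee_rot: [180.0, -0.1, 16.2]
force: [0.0, 0.2, -0.3]
gripper_width: 33.5
gripper_force: 20.0
```

```bash
python3 - <<'E'
from h import *
go([446,-80,160],16)
p=viewer.grab_frame('wrist'); save(p,'wrist3')
find(p,[('cap_a_mid',14),('tab',70),('corner',4),('tote',0)])
p=viewer.grab_frame('side')
find(p,[('cap_a_mid',14),('tab',70),('corner',4),('tote',0)])
E
```

```text
at [ 433.6 -105.2  160.9] [ 1.80e+02 -1.00e-01  1.62e+01] shift cm [ 1.89 -2.08  0.09] turn [ 0.001 -0.001  0.003]
cap_a_mid 0.59 [273. 262.] [ 365.  -124.3]
cap_a_mid 0.2 [46. 28.] [529.5 135.9]
corner 0.91 [ 54. 181.] [386.5 123.5]
tote 0.89 [94. 75.] [502.6  98.1]
tab 0.63 [275. 194.] [589.6  84.3]
tote 0.85 [242. 210.] [500.4 100.1]
```

View pics/wrist3.png

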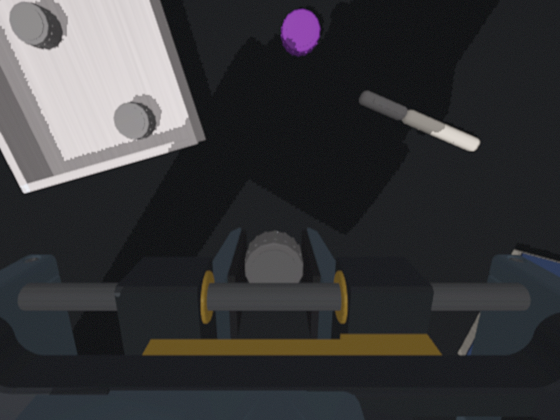

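cap_a is held. The tote rim corners are at (24,191) and (203,140), and the inner caps at (33,25) and (133,120).

```bash
python3 - <<'E'
from h import *
p=viewer.grab_frame('wrist')
A=onplane(p,(24,191),42);B=onplane(p,(203,140),42)
print(A,B,np.linalg.norm(A-B),np.degrees(np.arctan2(*(B-A)[1::-1])))
for uv in [(33,25),(133,120)]: print(onplane(p,uv,22))
s=viewer.grab_frame('scene'); find(s,[('corner',4),('tab',70),('tote',0)])
y=np.arctan2(*(B-A)[1::-1])
for r in [(1,1),(1,-1),(-1,1)]:pass
E
```

```text
[385.36114029 122.94249313  42.        ] [477.1294906 -28.6494493  42.       ] 177.20481688552692 -58.81078422136729
[529.7596968  137.71210245  22.        ]
[474.64095091  42.69405832  22.        ]
corner 0.73 [266. 167.] [389.8 128.6]
corner 0.71 [266. 187.] [463.1  60.4]
corner 0.52 [282. 189.] [508.3  94.2]
tote 0.55 [285. 188.] [510.7 107.5]
```

Call:
{"op": "step_arm", "data": {"plan": [0,0,0,0,0,0.106,0,0,0,0,0,0.106,0,0,0,0,0,0.106,0,0,0,0,0,0.106,0,0,0,0,0,0.106]}}

```text
time_s: 6.28
ee_pos: [433.7, -106.4, 159.9]
ee_rot: [180.0, 0.0, -14.7]
force: [-0.4, 0.1, 0.2]
gripper_width: 33.7
gripper_force: 20.0
```

Call:
{"op": "step_arm", "data": {"plan": [-0.39,-2.75,0,0,0,0,-0.39,-2.75,0,0,0,0,-0.39,-2.75,0,0,0,0,-0.39,-2.75,0,0,0,0]}}

```text
time_s: 6.62
ee_pos: [445.9, 5.1, 160.0]
ee_rot: [180.0, -0.0, -14.4]
force: [0.0, -0.8, 0.2]
gripper_width: 33.1
gripper_force: 20.0
```

Call:
{"op": "step_arm", "data": {"plan": [-0.39,-2.75,0,0,0,0,-0.39,-2.75,0,0,0,0,-0.39,-2.75,0,0,0,0,-0.39,-2.75,0,0,0,0,0,0,0,0,0,0]}}

```text
time_s: 7.03
ee_pos: [458.9, 118.3, 160.0]
ee_rot: [-179.9, -0.0, -14.2]
force: [-0.2, 0.9, -0.4]
gripper_width: 33.1
gripper_force: 20.0
```

```bash
python3 - <<'E'
from h import *
go([458,115,22],-14.3)
p=viewer.grab_frame('wrist'); save(p,'wrist4')
find(p,[('cap_a_mid',14),('tab',70),('corner',4),('tote',0)])
E
```

```text
at [458.9 118.3 160. ] [-179.9   -0.   -14.2] shift cm [-0.02  0.37 13.8 ] turn [-0.002 -0.001  0.002]
cap_a_mid 0.72 [276. 259.] [392.8 133.4]
tab 0.19 [275. 254.] [425.  126.5]
corner 0.69 [341. 171.] [470.   43.5]
corner 0.25 [273. 260.] [388.  137.4]
tote 0.92 [286. 150.] [504.2  94.9]
```

View pics/wrist4.png

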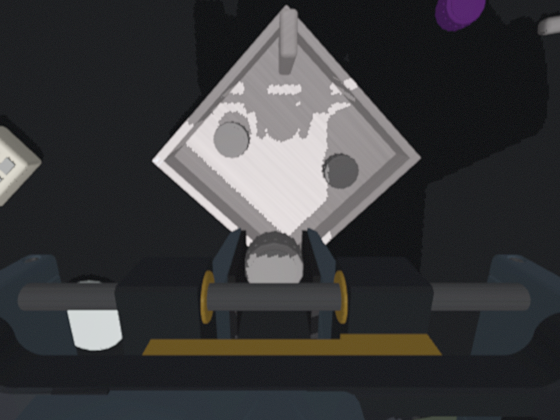

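The view shows the tote rim corners at (154,160), (420,157) and (288,8). The tab top runs from (289,12) to (287,48), and the inner caps are at (232,138) and (340,170).

```bash
python3 - <<'E'
from h import *
p=viewer.grab_frame('wrist')
L,Rr,T=[onplane(p,x,42)[:2] for x in [(154,160),(420,157),(288,8)]]
c=(L+Rr)/2; print(L,Rr,T,c,'diag',np.linalg.norm(L-Rr),np.linalg.norm(T-c))
d=T-c; print('u ang',np.degrees(np.arctan2(d[1],d[0])),'v ang',np.degrees(np.arctan2(*(L-Rr)[::-1])))
print('tab top ends',onplane(p,(289,12),90),onplane(p,(287,48),90))
for uv in [(232,138),(340,170)]: print(onplane(p,uv,20))
E
```

```text
[528.67904803 208.30185996] [471.04435217 -26.45525952] [615.40467927  61.74707793] [499.8617001   90.92330022] diag 241.72849089580575 119.16976119188854
u ang -14.171732766899453 v ang 76.2062571235954
tab top ends [598.98983498  67.34212937  90.        ] [578.54725061  73.68754242  90.        ]
[529.24680667 137.14618114  20.        ]
[472.83385879  42.23977187  20.        ]
```

Call:
{"op": "step_arm", "data": {"plan": [-0.15,0.4,1,0,0,0,0,0,3,0,0,0,0,0,3,0,0,0,0,0,3,0,0,0,0,0,1.5,0,0,0]}}

```text
time_s: 7.75
ee_pos: [453.7, 109.5, 42.3]
ee_rot: [179.9, 0.2, -14.5]
force: [0.1, 0.0, -0.5]
gripper_width: 33.4
gripper_force: 20.0
```

Call:
{"op": "step_arm", "data": {"plan": [0,0,1.3,0,0,0,0,0,1,0,0,0,0,0,0,0,0,0,0,0,0,0,0,0]}}

```text
time_s: 8.08
ee_pos: [455.5, 110.2, 21.8]
ee_rot: [180.0, 0.0, -14.4]
force: [-0.9, -0.3, -0.1]
gripper_width: 33.3
gripper_force: 20.0
```

Call:
{"op": "step_arm", "data": {"plan": [0,0,0,0,0,0,0,0,0,0,0,0,0,0,0,0,0,0,0,0,0,0,0,0], "hand": 4.6}}

```text
time_s: 8.42
ee_pos: [455.9, 111.0, 22.5]
ee_rot: [-180.0, -0.1, -14.4]
force: [-0.1, 0.7, -0.3]
gripper_width: 45.7
gripper_force: 0.0
```

Call:
{"op": "step_arm", "data": {"plan": [0,0,-2,0,0,0,0,0,-3,0,0,0,0,0,-3,0,0,0,0,0,-3,0,0,0,0,0,-3,0,0,0]}}

```text
time_s: 8.83
ee_pos: [455.3, 111.0, 163.7]
ee_rot: [-180.0, -0.0, -14.4]
force: [0.4, -0.8, 0.7]
gripper_width: 45.9
gripper_force: 0.0
```

```bash
python3 - <<'E'
from h import *
go([659,-131,160],-14.3)
p=viewer.grab_frame('wrist'); save(p,'wrist5')
find(p,[('cap_a_mid',14)])
E
```

```text
at [455.3 111.  163.7] [-180.    -0.   -14.4] shift cm [25.74 18.39  0.38] turn [-0.    -0.    -0.001]
cap_a_mid 0.64 [274. 200.] [454.5 110.9]
```

Call:
{"op": "step_arm", "data": {"plan": [2.57,1.84,0,0,0,0,2.57,1.84,0,0,0,0,2.57,1.84,0,0,0,0,2.57,1.84,0,0,0,0,2.57,1.84,0,0,0,0], "hand": 5.6}}

```text
time_s: 9.35
ee_pos: [557.5, -11.1, 161.2]
ee_rot: [180.0, 0.1, -14.4]
force: [0.4, -0.6, -0.3]
gripper_width: 56.2
gripper_force: 0.0
```

Call:
{"op": "step_arm", "data": {"plan": [2.57,1.84,0,0,0,0,2.57,1.84,0,0,0,0,2.57,1.84,0,0,0,0,2.57,1.84,0,0,0,0,2.57,1.84,0,0,0,0]}}

```text
time_s: 9.77
ee_pos: [659.2, -132.2, 160.8]
ee_rot: [180.0, 0.1, -14.4]
force: [0.9, -0.4, 1.0]
gripper_width: 56.0
gripper_force: 0.0
```

Call:
{"op": "step_arm", "data": {"plan": [0,0,2.5,0,0,0,0,0,2.5,0,0,0,0,0,2.0,0,0,0,0,0,0,0,0,0,0,0,0,0,0,0]}}

```text
time_s: 10.18
ee_pos: [657.9, -130.8, 90.3]
ee_rot: [180.0, 0.2, -14.4]
force: [-0.2, 0.3, 0.4]
gripper_width: 56.0
gripper_force: 0.0
```

```bash
python3 - <<'E'
from h import *
p=viewer.grab_frame('wrist'); save(p,'wrist6')
find(p,[('cap_b_mid',10),('vial_box',0)])
go([660,-131,16],-14.3)
E
```

```text
cap_b_mid 0.73 [347. 128.] [ 715.7 -202.7]
cap_b_mid 0.72 [245. 301.] [589.4 -85.9]
cap_b_mid 0.63 [278. 223.] [ 654.7 -133. ]
vial_box 0.95 [210. 129.] [741.3 -99. ]
at [ 660.  -131.    93.6] [-180.    -0.2  -14.3] shift cm [-0.02 -0.    7.76] turn [-0.    -0.003 -0.001]
```

View pics/wrist6.png

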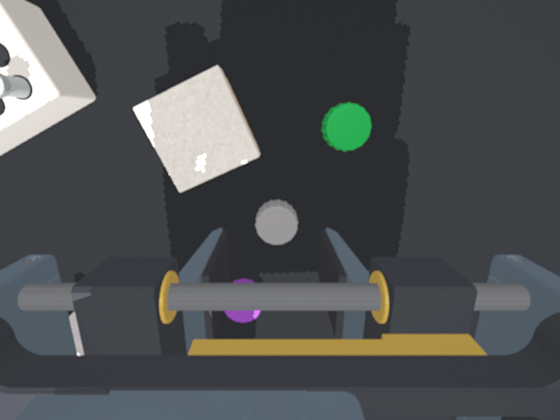

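The grey cap_b is at (277,221), about (656,-132). The green (347,127) and purple (243,300) caps and the box are clear of the fingers.

Call:
{"op": "step_arm", "data": {"plan": [-0.25,0.15,0,0,0,0,0,0,2.5,0,0,0,0,0,2.5,0,0,0,0,0,2.6,0,0,0,0,0,0,0,0,0]}}

```text
time_s: 10.75
ee_pos: [657.1, -132.1, 15.9]
ee_rot: [180.0, -0.1, -14.4]
force: [-1.3, 0.0, 0.5]
gripper_width: 56.2
gripper_force: 0.0
```

Call:
{"op": "step_arm", "data": {"plan": [0,0,0,0,0,0,0,0,0,0,0,0,0,0,0,0,0,0,0,0,0,0,0,0,0,0,0,0,0,0], "hand": 2.5}}

```text
time_s: 11.17
ee_pos: [656.4, -131.9, 16.7]
ee_rot: [180.0, -0.1, -14.4]
force: [-0.2, -0.9, 2.2]
gripper_width: 33.4
gripper_force: 20.0
```

Call:
{"op": "step_arm", "data": {"plan": [0,0,-1,0,0,0,0,0,-2,0,0,0,0,0,-3,0,0,0,0,0,-3,0,0,0,0,0,-3,0,0,0]}}

```text
time_s: 11.58
ee_pos: [655.9, -131.7, 137.8]
ee_rot: [180.0, 0.0, -14.4]
force: [0.4, 0.2, 0.8]
gripper_width: 33.3
gripper_force: 20.0
```

Call:
{"op": "step_arm", "data": {"plan": [0,0,-2.4,0,0,0,0,0,0,0,0,0,0,0,0,0,0,0]}}

```text
time_s: 11.83
ee_pos: [656.9, -132.0, 162.4]
ee_rot: [-180.0, -0.2, -14.4]
force: [-0.6, 0.3, -0.6]
gripper_width: 33.6
gripper_force: 20.0
```

```bash
python3 - <<'E'
from h import *
u=np.array([.970,-.242]);v=np.array([.242,.970]);c=np.array([500.5,91.5])
t=c+8*u-6*v; go([*t,22],-14.3); print(t)
p=viewer.grab_frame('wrist'); find(p,[('cap_b_mid',150)])
E
```

```text
at [ 656.9 -132.   162.4] [-180.    -0.2  -14.4] shift cm [-19.95 -17.17  13.95] turn [-0.    -0.004 -0.001]
[506.808  83.744]
cap_b_mid 0.97 [328. 126.] [ 724.2 -179. ]
cap_b_mid 0.8 [272. 261.] [ 653.9 -129.9]
cap_b_mid 0.57 [ 46. 106.] [771.4 -35.3]
cap_b_mid 0.47 [274. 256.] [ 656.6 -131.5]
```

Call:
{"op": "step_arm", "data": {"plan": [-1.99,-1.72,0,0,0,0,-1.99,-1.72,0,0,0,0,-1.99,-1.72,0,0,0,0,-1.99,-1.72,0,0,0,0,-1.99,-1.72,0,0,0,0]}}

```text
time_s: 12.35
ee_pos: [579.1, -22.9, 157.9]
ee_rot: [180.0, 0.2, -14.4]
force: [1.0, 1.5, -0.6]
gripper_width: 33.4
gripper_force: 20.0
```

Call:
{"op": "step_arm", "data": {"plan": [-1.99,-1.72,0,0,0,0,-1.99,-1.72,0,0,0,0,-1.99,-1.72,0,0,0,0,-1.99,-1.72,0,0,0,0,-1.99,-1.72,0,0,0,0]}}

```text
time_s: 12.77
ee_pos: [504.0, 84.9, 158.2]
ee_rot: [179.9, 0.2, -14.4]
force: [-0.2, -0.1, 1.0]
gripper_width: 33.3
gripper_force: 20.0
```

Call:
{"op": "step_arm", "data": {"plan": [0,0,0,0,0,0,0,0,3,0,0,0,0,0,3,0,0,0,0,0,3,0,0,0,0,0,0,0,0,0]}}

```text
time_s: 13.18
ee_pos: [501.2, 83.1, 64.1]
ee_rot: [179.7, 0.7, -14.4]
force: [-0.6, -0.2, -0.2]
gripper_width: 33.5
gripper_force: 20.0
```

Call:
{"op": "step_arm", "data": {"plan": [0,0,2,0,0,0,0,0,1.8,0,0,0,0,0,1,0,0,0,0,0,0,0,0,0,0,0,0,0,0,0]}}

```text
time_s: 13.6
ee_pos: [506.3, 84.0, 22.2]
ee_rot: [180.0, 0.0, -14.4]
force: [-0.3, -0.2, -0.1]
gripper_width: 33.2
gripper_force: 20.0
```

Call:
{"op": "step_arm", "data": {"plan": [0,0,0,0,0,0,0,0,0,0,0,0,0,0,0,0,0,0,0,0,0,0,0,0], "hand": 4.6}}

```text
time_s: 13.93
ee_pos: [506.4, 84.2, 22.6]
ee_rot: [-180.0, -0.1, -14.4]
force: [0.2, -0.5, 0.5]
gripper_width: 45.9
gripper_force: 0.0
```

Call:
{"op": "step_arm", "data": {"plan": [0,0,-2,0,0,0,0,0,-3,0,0,0,0,0,-3,0,0,0,0,0,-3,0,0,0,0,0,-3,0,0,0]}}

```text
time_s: 14.35
ee_pos: [505.7, 84.1, 163.7]
ee_rot: [-180.0, -0.0, -14.4]
force: [-0.1, 0.4, -0.8]
gripper_width: 45.8
gripper_force: 0.0
```

Call:
{"op": "step_arm", "data": {"plan": [-3,0,-2,0,0,0,-3,0,0,0,0,0,0,0,0,0,0,0,0,0,0,0,0,0]}}

```text
time_s: 14.68
ee_pos: [446.9, 99.2, 182.6]
ee_rot: [-180.0, -0.1, -14.3]
force: [0.2, -0.2, 0.0]
gripper_width: 46.2
gripper_force: 0.0
```

```bash
python3 - <<'E'
from h import *
p=viewer.grab_frame('wrist'); save(p,'wrist7')
find(p,[('cap_b_mid',14),('tab',70),('tote',0)])
go([588.3,69.6,160],-14.0)
E
```

```text
cap_b_mid 0.89 [423.   4.] [591.5 -81.8]
cap_b_mid 0.58 [274. 140.] [505.3  84.3]
tab 0.83 [260.  35.] [590.4  74.2]
tote 0.56 [263. 144.] [502.7  98.2]
at [448.7  98.9 181.6] [180.   -0.  -14.4] shift cm [14.25 -0.63  2.17] turn [ 0.    -0.    -0.007]
```

View pics/wrist7.png

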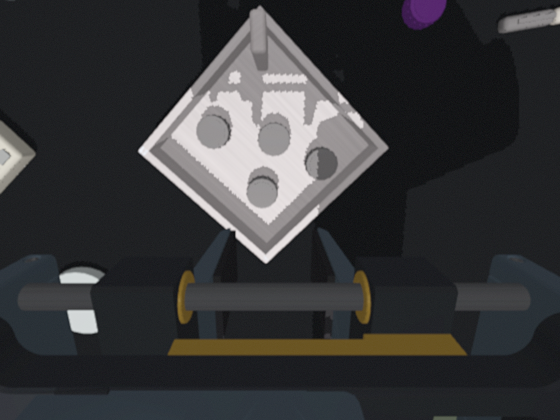

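All four caps stand flat in the tote: (213,131), (275,133), (321,163) and (262,188). The tab top runs from (259,12) to (260,48).

```bash
python3 - <<'E'
from h import *
p=viewer.grab_frame('wrist')
L,Rr,T,B=[onplane(p,x,42)[:2] for x in [(140,151),(388,148),(260,8),(265,262)]]
d=T-B; print((L+Rr)/2,(T+B)/2,np.degrees(np.arctan2(d[1],d[0])),np.degrees(np.arctan2(*(L-Rr)[::-1])))
print(onplane(p,(259,12),90),onplane(p,(260,48),90))
s=viewer.grab_frame('side'); find(s,[('tab',70)])
go([588.5,70,110],-14.0)
E
```

```text
[502.02370898  95.6970307 ] [502.04623024  96.72534092] -13.834961938647485 76.28863703057469
[601.50871184  71.21679665  90.        ] [578.68798996  76.63779017  90.        ]
tab 0.79 [276. 199.] [592.7  64.8]
at [448.4  98.9 181.5] [180.    0.  -14.4] shift cm [14.29 -0.69  7.14] turn [ 0.     0.001 -0.007]
```

Call:
{"op": "step_arm", "data": {"plan": [2.86,-0.18,0,0,0,0,2.86,-0.18,0,0,0,0,2.86,-0.18,0,0,0,0,2.86,-0.18,0,0,0,0,2.86,-0.18,0,0,0,-0.007]}}

```text
time_s: 15.45
ee_pos: [590.2, 71.8, 181.3]
ee_rot: [180.0, 0.0, -14.0]
force: [-0.9, -0.1, -0.2]
gripper_width: 46.1
gripper_force: 0.0
```

Call:
{"op": "step_arm", "data": {"plan": [0,0,2.5,0,0,0,0,0,2.5,0,0,0,0,0,1,0,0,0,0,0,0,0,0,0,0,0,0,0,0,0]}}

```text
time_s: 15.87
ee_pos: [588.7, 72.2, 121.7]
ee_rot: [180.0, 0.0, -14.0]
force: [-0.5, -0.4, 0.3]
gripper_width: 45.9
gripper_force: 0.0
```

```bash
python3 - <<'E'
from h import *
p=viewer.grab_frame('wrist'); save(p,'wrist8'); cv2.imwrite('pics/w8c.png',p['img'][200:420,130:430,::-1].repeat(2,0).repeat(2,1))
find(p,[('tab',70)]); go([589.5,72.5,66],-14)
for X in [(589.5,72.5,90),(604,69,90),(575,76,90)]: print(proj(p,X))
E
```

```text
tab 0.91 [269. 231.] [591.   76.1]
at [589.6  72.4 123.4] [-1.8e+02 -1.0e-01 -1.4e+01] shift cm [-0.03  0.    5.74] turn [-0.001 -0.003  0.001]
[np.float64(273.8), np.float64(242.1)]
[np.float64(273.6), np.float64(221.2)]
[np.float64(274.0), np.float64(262.1)]
```

View pics/w8c.png

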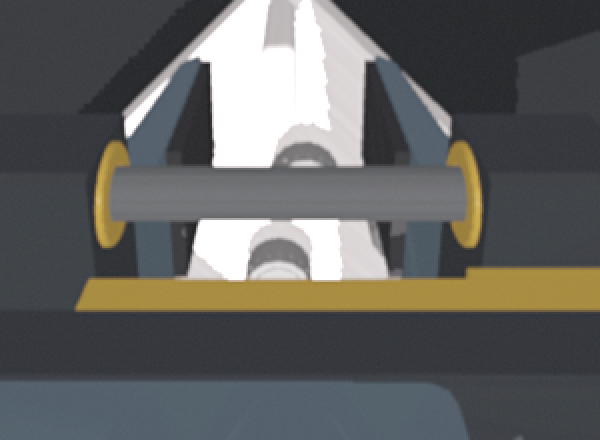

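```bash
python3 - <<'E'
from h import *
p=viewer.grab_frame('wrist')
c=np.array([501,94.]);u=np.array([.970,-.242])
for a,z in [(75.5,90),(75.5,4),(105.5,90),(105.5,42),(120,42)]: print(a,z,proj(p,[*(c+a*u),z]))
cv2.imwrite('pics/w9c.png',cv2.resize(p['img'][90:270,200:350,::-1],None,fx=3.3,fy=3.3))
E
```

```text
75.5 90 [np.float64(275.2), np.float64(263.2)]
75.5 4 [np.float64(274.9), np.float64(222.9)]
105.5 90 [np.float64(275.3), np.float64(222.4)]
105.5 42 [np.float64(275.1), np.float64(203.5)]
120 42 [np.float64(275.1), np.float64(186.2)]
```

View pics/w9c.png

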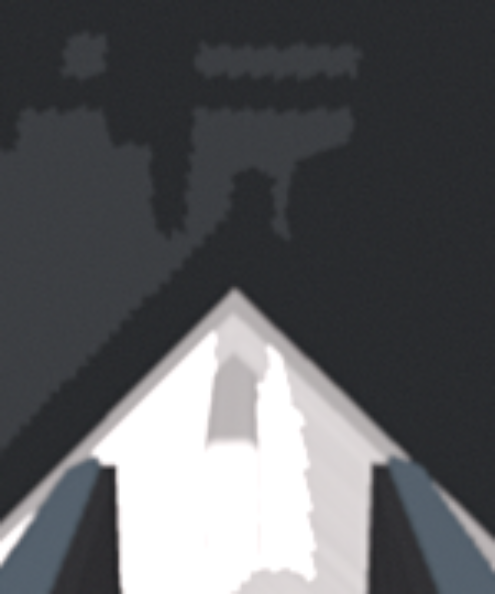

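The crop shows the far face of the tab ending at its top edge, around full pixel (270,223). The row matches the prediction, and the column puts the tab about 3 mm further left in y. Descending and gripping.

Call:
{"op": "step_arm", "data": {"plan": [0,-0.28,0,0,0,0,0,0,2,0,0,0,0,0,2,0,0,0,0,0,1.5,0,0,0,0,0,0,0,0,0]}}

```text
time_s: 16.43
ee_pos: [587.6, 75.1, 64.9]
ee_rot: [179.9, 0.2, -14.0]
force: [-0.8, -0.0, -0.0]
gripper_width: 45.8
gripper_force: 0.0
```

Call:
{"op": "step_arm", "data": {"plan": [0,0,0,0,0,0,0,0,0,0,0,0,0,0,0,0,0,0,0,0,0,0,0,0,0,0,0,0,0,0], "hand": 0.5, "newtons": 50}}

```text
time_s: 16.85
ee_pos: [589.9, 75.1, 67.9]
ee_rot: [-180.0, -0.1, -14.0]
force: [-0.2, 1.1, -0.1]
gripper_width: 15.5
gripper_force: 0.0
```

Call:
{"op": "step_arm", "data": {"plan": [0,0,0,0,0,0,0,0,0,0,0,0,0,0,0,0,0,0]}}

```text
time_s: 17.1
ee_pos: [589.8, 75.0, 67.7]
ee_rot: [-180.0, -0.1, -14.0]
force: [-0.8, 0.6, 3.9]
gripper_width: 11.6
gripper_force: 50.0
```

Gripped. Start the pivot gently.

Call:
{"op": "step_arm", "data": {"plan": [-0.08,0,-0.26,0,0.012,0,-0.17,0,-0.51,0,0.0244,0,-0.17,0,-0.51,0,0.0244,0,-0.17,0,-0.51,0,0.0244,0,-0.17,0,-0.51,0,0.0244,0]}}

```text
time_s: 17.52
ee_pos: [580.4, 77.2, 90.0]
ee_rot: [180.0, -6.4, -14.0]
force: [0.7, -0.5, -0.9]
gripper_width: 11.5
gripper_force: 50.0
```

```bash
python3 - <<'E'
from h import *
s=sensors.state();print(s['ee_pos'],s['ee_rot'],s['force'],s['torque'],s['qpos'],s['gripper_width'])
E
```

```text
[580.42516045  77.2010908   89.96688967] [179.99930207  -6.41021554 -13.9561136 ] [ 0.71558938 -0.54261787 -0.89467902] [ 0.1110464   0.17012493 -0.05493324] [  7.75111205  23.52413116 103.87657151  -3.25431935  46.68667602
 113.81773101] 11.464689491705787
```

Call:
{"op": "step_arm", "data": {"plan": [-0.17,0,-0.51,0,0.0244,0,-0.17,0,-0.51,0,0.0244,0,-0.17,0,-0.51,0,0.0244,0,-0.17,0,-0.51,0,0.0244,0,-0.17,0,-0.51,0,0.0244,0]}}

```text
time_s: 17.93
ee_pos: [568.3, 80.1, 113.7]
ee_rot: [180.0, -13.4, -14.0]
force: [0.7, 0.5, -0.6]
gripper_width: 11.8
gripper_force: 50.0
```

Call:
{"op": "step_arm", "data": {"plan": [-0.17,0,-0.51,0,0.0244,0,-0.17,0,-0.51,0,0.0244,0,-0.17,0,-0.51,0,0.0244,0,-0.17,0,-0.51,0,0.0244,0,-0.17,0,-0.51,0,0.0244,0]}}

```text
time_s: 18.35
ee_pos: [553.2, 83.8, 135.7]
ee_rot: [180.0, -20.3, -13.9]
force: [-0.3, 0.2, -1.1]
gripper_width: 11.8
gripper_force: 50.0
```

```bash
python3 - <<'E'
from h import *
s=sensors.state();print(s['ee_pos'],s['ee_rot'],s['force'],s['torque'],s['qpos'],s['gripper_width'])
E
```

```text
[553.21359581  83.7525904  135.65416735] [179.96986304 -20.31935869 -13.94225101] [-0.29786839  0.21725411 -1.1251648 ] [0.0916166  0.59360554 0.03420664] [ 12.55251611  14.21279877 113.80495043 -15.84369576  34.69090887
 128.19041082] 11.783491867880448
```

Joint 6 would run out at about 30° of tilt. Swinging the tote 15° about its low corner fixes that, and then the tilt can continue.

Call:
{"op": "step_arm", "data": {"plan": [0,-0.25,0,0.005,0,-0.0134,0,-0.45,0,0.009,0,-0.0246,0,-0.45,0,0.009,0,-0.0246,0,-0.45,0,0.009,0,-0.0246,0,-0.45,0,0.009,0,-0.0246]}}

```text
time_s: 18.77
ee_pos: [557.6, 104.1, 135.1]
ee_rot: [180.0, -20.2, -7.0]
force: [-0.9, 0.5, -1.3]
gripper_width: 11.8
gripper_force: 50.0
```

Call:
{"op": "step_arm", "data": {"plan": [0,-0.45,0,0.009,0,-0.0246,0,-0.45,0,0.009,0,-0.0246,0,-0.45,0,0.009,0,-0.0246,0,-0.45,0,0.009,0,-0.0246,0,-0.45,0,0.009,0,-0.0246]}}

```text
time_s: 19.18
ee_pos: [559.3, 126.6, 135.1]
ee_rot: [180.0, -20.2, 0.5]
force: [-0.8, 0.3, -1.7]
gripper_width: 11.5
gripper_force: 50.0
```

```bash
python3 - <<'E'
from h import *
s=sensors.state();print(s['ee_pos'],s['ee_rot'],s['force'],s['torque'],s['qpos'],s['gripper_width'])
E
```

```text
[559.31005749 126.55063136 135.05914506] [179.95513935 -20.16284011   0.46651193] [-0.79570397  0.30699971 -1.65574429] [ 0.14737234  0.78210038 -0.00463566] [ 14.26739535  14.83089231 112.9475421   -8.78475539  32.91353603
 110.37728115] 11.544916257922957
```

Call:
{"op": "step_arm", "data": {"plan": [-0.17,0,-0.51,0,0.0244,0,-0.17,0,-0.51,0,0.0244,0,-0.17,0,-0.51,0,0.0244,0,-0.17,0,-0.51,0,0.0244,0,-0.17,0,-0.51,0,0.0244,0]}}

```text
time_s: 19.6
ee_pos: [542.4, 126.4, 156.1]
ee_rot: [180.0, -27.4, 0.4]
force: [0.9, 0.4, -1.9]
gripper_width: 11.8
gripper_force: 50.0
```

Call:
{"op": "step_arm", "data": {"plan": [-0.17,0,-0.51,0,0.0244,0,-0.17,0,-0.51,0,0.0244,0,-0.17,0,-0.51,0,0.0244,0,-0.17,0,-0.51,0,0.0244,0,-0.17,0,-0.51,0,0.0244,0]}}

```text
time_s: 20.02
ee_pos: [522.0, 126.3, 173.9]
ee_rot: [180.0, -34.3, 0.4]
force: [1.2, -0.7, -0.9]
gripper_width: 12.0
gripper_force: 50.0
```

Call:
{"op": "step_arm", "data": {"plan": [-0.17,0,-0.51,0,0.0244,0,0,0,0,0,0,0,0,0,0,0,0,0,0,0,0,0,0,0,0,0,0,0,0,0]}}

```text
time_s: 20.43
ee_pos: [517.9, 125.9, 176.5]
ee_rot: [179.9, -35.6, 0.4]
force: [-2.4, 0.5, -1.3]
gripper_width: 12.0
gripper_force: 50.0
```

Call:
{"op": "step_arm", "data": {"plan": [0,0,0,0,0,0,0,0,0,0,0,0,0,0,0,0,0,0,0,0,0,0,0,0,0,0,0,0,0,0]}}

```text
time_s: 20.85
ee_pos: [517.7, 126.0, 176.7]
ee_rot: [179.9, -35.6, 0.4]
force: [-0.8, -0.5, -0.9]
gripper_width: 11.6
gripper_force: 50.0
```

```bash
python3 - <<'E'
from h import *
s=sensors.state();print(s['ee_pos'],s['ee_rot'],s['force'],s['torque'],s['qpos'],s['gripper_width'])
a=viewer.grab_frame('scene')['img'];b=viewer.grab_frame('side')['img'];w=viewer.grab_frame('wrist')['img']
A=cv2.resize(a[100:240,190:370],None,fx=2.1,fy=2.1);B=cv2.resize(b[120:260,150:330],None,fx=2.1,fy=2.1)
W=cv2.resize(w,(392,294))
top=np.hstack([A,B]); bot=np.zeros((294,top.shape[1],3),np.uint8); bot[:,:392]=W
cv2.imwrite('pics/end.png',np.vstack([top,bot])[:,:,::-1])
E
```

```text
[517.70251553 125.96207551 176.65295645] [179.93750407 -35.62788714   0.40044834] [-0.81210735 -0.50470626 -0.94595966] [-0.08954302  0.95619635  0.02463501] [ 18.86169427   5.2154767  125.58298377 -36.08622429  18.35682239
 139.85870453] 11.644426100129312
```

View pics/end.png

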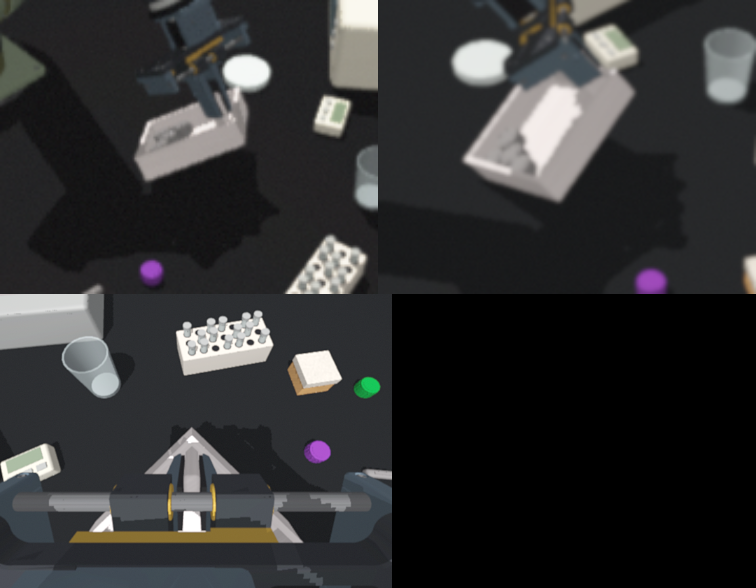

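The end view shows the tote tilted and held by its tab, with the caps in a cluster near the low end. I'll check the cluster against the tilted tote frame numerically.

```bash
python3 - <<'E'
from h import *
s=sensors.state(); Rt=rot(s['ee_rot'])
# tote frame: x_tote=(u-v)/√2.. u=tool x, v=-tool y, up=-tool z ; TCP at tote (64,64,67)
u,v,n=Rt[:,0],-Rt[:,1],-Rt[:,2]
x=(u-v)/2**.5; y=(u+v)/2**.5
M=np.array([x,y,n]).T; o=s['ee_pos']-M@np.array([64,64,67])
print('low corner z',(o+M@[-85,-85,0]))
for c in ['scene','side']:
    p=viewer.grab_frame(c)
    print(c,[proj(p,o+M@np.array(k)) for k in [(-81,-81,4),(-85,-85,42),(85,-85,42),(85,85,42),(-85,85,42)]])
    def tf(uv,h):
        C=np.array(p['position']);d=rot(p['attitude'])@np.array([(uv[0]-p['cx'])/p['fx'],(uv[1]-p['cy'])/p['fy'],1])
        a=M.T@(C-o);b=M.T@d;return np.round((a+b*(h-a[2])/b[2])[:2])
    for n_ in ['cap_a_mid','corner']:
        for r in viewer.pinpoint(n_,p)[:7]: print(n_,round(r['score'],2),np.round(r['location']),tf(r['location'],14))
    # grey blobs inside the tote
    t=[proj(p,o+M@np.array(k)) for k in [(-81,-81,6),(81,-81,6),(81,81,6),(-81,81,6)]]
    g=p['img'].astype(int); m=np.zeros(g.shape[:2],np.uint8); cv2.fillPoly(m,[np.array(t,int)],1)
    gy=g.mean(2)
    ys,xs=np.where((m>0)&(gy>60)&(gy<150)&(np.ptp(g,axis=2)<25))
    P=np.array([tf((a,b),14) for a,b in zip(xs,ys)]); H,_,_=np.histogram2d(P[:,0],P[:,1],bins=[np.arange(-90,91,20)]*2); print(H.astype(int))
E
```

```text
low corner z [385.43283713 124.98996343  -0.53640151]
scene [[np.float64(265.0), np.float64(166.9)], [np.float64(259.9), np.float64(157.9)], [np.float64(253.4), np.float64(174.8)], [np.float64(300.6), np.float64(156.7)], [np.float64(302.7), np.float64(141.0)]]
cap_a_mid 0.73 [188. 314.] [ 740. -146.]
cap_a_mid 0.36 [265. 168.] [-39. -71.]
corner 0.84 [262. 166.] [-75. -86.]
corner 0.21 [266. 166.] [-54. -71.]
[[ 0  0  0  0  0  0  0  0  0]
 [ 3  8  7  8  1  3  9  7  3]
 [ 3  9  9  9  2  0  5  3  6]
 [ 3  9  8 10  0  0  3  2  6]
 [ 2  6  6  4  0  0  2  0  5]
 [ 0  0  0  0  0  0  0  0  6]
 [ 0  0  0  0  0  0  0  0  4]
 [ 0  0  0  0  0  0  0  0  1]
 [ 0  0  0  0  0  0  0  0  0]]
side [[np.float64(201.4), np.float64(203.4)], [np.float64(190.8), np.float64(196.4)], [np.float64(225.0), np.float64(206.6)], [np.float64(261.6), np.float64(153.7)], [np.float64(225.2), np.float64(148.4)]]
cap_a_mid 0.61 [205. 198.] [-69. -65.]
cap_a_mid 0.35 [216. 190.] [-40. -35.]
corner 0.92 [201. 198.] [-80. -71.]
[[ 2  0  2  0  0  0  0  0  0]
 [13  7 12 19  0  0  0  0  3]
 [13  8  8 11  0  0  0  0  5]
 [14  0  9  0  0  0  0  0  8]
 [23 17  4  0  0  0  0  1 13]
 [24 24  0  0  0  0  0  0  1]
 [22  0  0  0  0  0  0  0  0]
 [15  0  0  0  0  0  0  0  0]
 [ 6  0  0  0  0  0  0  0  0]]
```

```bash
python3 - <<'E'
from h import *
s=sensors.state(); Rt=rot(s['ee_rot']); u,v,n=Rt[:,0],-Rt[:,1],-Rt[:,2]
M=np.array([(u-v)/2**.5,(u+v)/2**.5,n]).T; o=s['ee_pos']-M@np.array([64,64,67])
for c in ['scene','side']:
    p=viewer.grab_frame(c); g=p['img'].mean(2).astype(np.float32); k=np.arange(-80,41,10)
    print(c,'rows x -80.., cols y -80..40, plane h=24')
    for X in k:
        q=np.array([proj(p,o+M@np.array([X,Y,24])) for Y in k],np.float32)
        print(X,cv2.remap(g,q[None,:,0].copy(),q[None,:,1].copy(),1).astype(int)[0])
E
```

```text
scene rows x -80.., cols y -80..40, plane h=24
-80 [155 160 158 157 160 159 160 163 163 156  64  61  72]
-70 [153 155 152 144 153 155 153 162 162 162  77  61  69]
-60 [150 144 144 136 136 147 145 156 163 162 101  61  66]
-50 [153 134 135 137 111 138 131 136 162 161 134  62  66]
-40 [156 112 133 143 116 116 113 111 163 162 158  74  62]
-30 [156 112 129 146 138  99 100  96 151 161 160 131  67]
-20 [154 138 134 136 138 100  95  95 144 168 166 163 114]
-10 [154 152 140 133 118 100  93  98 151 214 215 208 157]
0 [154 150 142 140 102  98  92  99 136 235 236 233 206]
10 [153 144 144 137 102  98  98 102 179 240 240 240 230]
20 [145 135 138 133 113 116 113 129 175 225 217 220 221]
30 [151 144 147 146 141 142 139 145 167 188 181 184 184]
40 [160 158 157 158 157 157 156 155 161 163 163 165 164]
side rows x -80.., cols y -80..40, plane h=24
-80 [159 210 162 162 161 156 161 160 160 160 160 160 160]
-70 [162 213 165 163 161 162 163 161 160 160 160 159 159]
-60 [165 210 163 159 150 163 163 159 161 160 159 159 159]
-50 [164 207 150 149 140 152 146 171 184 176 179 180 174]
-40 [164 198 153 163 152 122 135 227 226 225 227 227 225]
-30 [161 202 154 163 159 113 191 238 238 238 238 237 238]
-20 [163 201 147 158 146 158 232 238 238 238 238 238 238]
-10 [160 189 162 150 138 230 238 237 237 237 237 237 237]
0 [146 161 164 158 198 237 237 237 237 236 236 236 236]
10 [140 154 155 156 232 237 237 237 237 236 236 236 236]
20 [140 140 123 183 237 237 237 237 237 237 237 237 230]
30 [140 131 104 220 238 237 237 237 237 237 237 237 198]
40 [139 132 171 232 234 233 233 228 227 230 220 230 172]
```

```bash
python3 - <<'E'
from h import *
s=sensors.state(); Rt=rot(s['ee_rot']); u,v,n=Rt[:,0],-Rt[:,1],-Rt[:,2]
M=np.array([(u-v)/2**.5,(u+v)/2**.5,n]).T; o=s['ee_pos']-M@np.array([64,64,67])
a=np.linspace(0,2*np.pi,40)
cfg={'3y+1':[(-64,-64),(-30,-64),(4,-64),(-64,-30)],'2x2':[(-64,-64),(-30,-64),(-30,-30),(-64,-30)],'3x+1':[(-64,-64),(-30,-64),(-64,4),(-64,-30)],
 'stag_y':[(-64,-64),(-30,-64),(-64,-30),(-13,-35)],'only3':[(-64,-64),(-30,-64),(-64,-30)],'4y':[(-64,-64),(-30,-64),(4,-64),(38,-64)],'stag2':[(-64,-64),(-30,-64),(-47,-35),(-13,-35)],'3y+stag':[(-64,-64),(-30,-64),(4,-64),(-47,-35)]}
for c in ['side']:
    p=viewer.grab_frame(c); g=p['img'].mean(2); h,w=g.shape
    pj=lambda pts:np.array([proj(p,o+M@np.array(q,float)) for q in pts])
    roi=np.zeros((h,w),np.uint8); cv2.fillPoly(roi,[np.int32(pj([(-60,-55,4),(60,-55,4),(60,20,4),(-60,20,4)]))],1)
    for k,cs in cfg.items():
        best=None
        for dx in range(-4,5):
            for dy in range(-4,5):
                m=np.zeros((h,w),np.uint8)
                for X,Y in cs:
                    q=pj([(X+17*np.cos(t),Y+17*np.sin(t),z) for t in a[::4] for z in (4,24)])+[dx,dy]
                    cv2.fillConvexPoly(m,np.int32(np.round(cv2.convexHull(np.float32(q)))),1)
                # walls: -x wall and -y wall silhouettes
                for q in ([(-81,-81,4),(-81,81,4),(-81,81,42),(-81,-81,42)],[(-85,-85,0),(85,-85,0),(85,-85,42),(-85,-85,42)]):
                    cv2.fillConvexPoly(m,np.int32(np.round(pj(q)+[dx,dy])),1)
                e=((g<195)!=(m>0))[roi>0].mean()
                if best is None or e<best[0]: best=(round(float(e),3),dx,dy)
        print(c,k,best)
    t=g[180:212:1,198:236:2].astype(int)
    for r,row in zip(range(180,212),t): print(r,*row)
    print({k:v for k,v in zip(cfg['3y+1'],pj([(X,Y,24) for X,Y in cfg['3y+1']]).round())},pj([(-30,-30,24)]))
E
```

```text
side 3y+1 (0.394, 1, 1)
side 2x2 (0.424, -2, 4)
side 3x+1 (0.457, 2, -4)
side stag_y (0.414, -4, 4)
side only3 (0.425, 2, -4)
side 4y (0.36, 4, -3)
side stag2 (0.414, -4, 4)
side 3y+stag (0.384, -1, -1)
180 40 78 177 191 162 161 159 162 162 158 192 234 238 238 238 237 237 237 237
181 44 117 196 179 161 161 160 163 163 153 204 237 238 238 237 237 237 237 237
182 57 156 199 167 160 160 162 164 162 146 208 237 238 238 237 237 237 237 237
183 84 185 191 162 160 158 164 164 160 134 192 232 238 238 237 237 237 237 237
184 119 199 179 161 159 156 164 164 156 122 156 221 238 237 237 237 236 237 237
185 153 196 167 161 159 157 164 163 150 112 122 206 237 238 237 237 237 237 237
186 180 184 162 161 161 161 163 158 140 107 111 196 237 238 237 237 237 237 236
187 196 172 161 161 162 162 159 148 132 117 114 198 236 237 237 237 237 237 234
188 196 165 161 161 161 158 151 141 138 138 126 209 237 237 237 237 237 237 229
189 185 162 161 160 160 151 142 140 153 152 137 216 237 237 237 237 237 237 217
190 172 162 161 161 160 144 134 149 161 156 137 208 235 237 237 237 237 235 199
191 165 161 161 163 16
[... 1047 characters left out ...]
42 141 143 146 148 147 152 166 161 161 162 161
205 38 52 90 112 128 134 137 138 138 139 141 144 147 151 158 161 162 162 161
206 36 33 52 76 104 119 130 135 137 138 138 139 141 145 153 160 162 162 162
207 38 33 31 41 64 84 108 124 133 136 137 138 138 140 146 157 162 161 162
208 40 36 30 28 34 45 71 94 117 129 135 136 137 137 140 151 161 162 163
209 40 39 35 29 29 27 38 55 81 106 122 133 135 136 137 144 157 162 163
210 39 40 39 32 27 25 25 30 43 69 93 117 126 133 135 139 150 161 163
211 40 41 39 38 32 28 26 25 26 36 54 81 102 118 128 134 143 157 163
{(-64, -64): array([203., 195.]), (-30, -64): array([210., 197.]), (4, -64): array([217., 199.]), (-64, -30): array([210., 185.])} [[217.  187.1]]
```

The four tops read as three in a row along one wall plus one at the other, so they touch but are not compact. I'll swing the tote about its low corner for wrist room, then roll it briefly so the row closes up.

Call:
{"op": "step_arm", "data": {"plan": [0,-0.2,0,0.0085,0,-0.0118,0,-0.385,0,0.0169,0,-0.0236,0,-0.385,0,0.0169,0,-0.0236,0,-0.385,0,0.0169,0,-0.0236,0,-0.385,0,0.0169,0,-0.0236]}}

```text
time_s: 21.87
ee_pos: [516.7, 143.5, 176.8]
ee_rot: [179.9, -35.6, 8.0]
force: [-1.6, -0.5, -0.4]
gripper_width: 11.8
gripper_force: 50.0
```

Call:
{"op": "step_arm", "data": {"plan": [0,-0.385,0,0.0169,0,-0.0236,0,-0.385,0,0.0169,0,-0.0236,0,-0.385,0,0.0169,0,-0.0236,0,-0.385,0,0.0169,0,-0.0236,0,-0.385,0,0.0169,0,-0.0236]}}

```text
time_s: 22.28
ee_pos: [512.9, 162.4, 176.7]
ee_rot: [179.9, -35.6, 16.3]
force: [-0.7, 0.4, -0.5]
gripper_width: 11.8
gripper_force: 50.0
```

Call:
{"op": "step_arm", "data": {"plan": [0,-0.385,0,0.0169,0,-0.0236,0,-0.385,0,0.0169,0,-0.0236,0,-0.385,0,0.0169,0,-0.0236,0,-0.2,0,0.0085,0,-0.0118,0,0,0,0,0,0]}}

```text
time_s: 22.7
ee_pos: [508.8, 175.0, 176.7]
ee_rot: [179.9, -35.6, 22.0]
force: [0.1, -1.3, -0.8]
gripper_width: 11.8
gripper_force: 50.0
```

```bash
cat >> h.py <<'E'
def caps():
    s=sensors.state(); Rt=rot(s['ee_rot']); u,v,n=Rt[:,0],-Rt[:,1],-Rt[:,2]
    print(np.round(s['ee_pos'],1),np.round(s['ee_rot'],1),'q',np.round(s['qpos'],1),'f',np.round(s['force'],1),s['gripper_width'])
    M=np.array([(u-v)/2**.5,(u+v)/2**.5,n]).T; o=s['ee_pos']-M@np.array([64,64,67])
    print('corner',np.round(o+M@[-85,-85,0],1))
    for c in ['side','scene']:
        p=viewer.grab_frame(c); g=p['img'].mean(2).astype(np.float32); k=np.arange(-80,51,10); print(c)
        for X in k:
            q=np.array([proj(p,o+M@np.array([X,Y,24])) for Y in k],np.float32)
            print('%4d'%X,cv2.remap(g,q[None,:,0].copy(),q[None,:,1].copy(),1).astype(int)[0])
E
python3 -c "
from h import *
caps()"
```

```text
[508.8 175.  176.7] [179.9 -35.6  22. ] q [ 15.5   5.  125.8  15.3  14.2  69.9] f [ 0.1 -1.3 -0.8] 11.826273589062376
corner [386.2 125.4  -0.5]
side
 -80 [151 216 153 151 150 147 150 151 151 150 151 151 150 150]
 -70 [156 220 164 160 155 162 162 153 151 150 150 149 148 149]
 -60 [156 222 164 159 153 163 164 162 167 165 169 170 166 171]
 -50 [153 221 157 141 137 153 162 227 231 230 231 232 229 216]
 -40 [153 217 152 161 150 116 209 238 238 238 237 237 237 222]
 -30 [149 215 162 164 163 191 237 239 239 239 239 239 239 228]
 -20 [149 216 146 158 166 235 237 237 237 236 236 236 236 221]
 -10 [151 214 162 143 212 237 237 237 236 236 236 236 236 214]
   0 [151 216 165 171 235 237 237 237 237 237 237 237 237 214]
  10 [145 169 162 191 237 237 237 237 237 237 225 223 235 225]
  20 [143 153 125 229 238 238 237 238 237 211 163 167 208 220]
  30 [142 151 209 239 239 238 238 237 232 170 158 157 166 191]
  40 [142 183 238 239 238 233 235 237 232 164 158 158 158 158]
  50 [142 191 236 238 225 166 194 191 166 160 159 159 158 158]
scene
 -80 [209 153 157 161 153 155 159 161 161 161 159 160 160 150]
 -70 [209 150 153 157 146 152 154 157 162 160 159 159 160 138]
 -60 [217 148 148 149 139 151 150 154 160 159 159 159 158 128]
 -50 [206 134 141 139 124 141 139 151 160 159 159 159 158 123]
 -40 [205 108 137 141 128 115 113 153 164 163 159 168 159 121]
 -30 [193  95 139 147 143  96 100 187 179 204 194 219 193 120]
 -20 [189 102 131 141 138  93 105 231 235 240 235 241 230 155]
 -10 [148 129 139 129 112 108 147 242 243 243 243 243 243 160]
   0 [141 147 148 135 100 194 218 243 243 243 243 243 243 186]
  10 [135 140 147 125 101 236 241 243 242 242 242 242 242 232]
  20 [127 113 123 106 138 240 243 242 242 242 242 242 242 240]
  30 [116  93 101 114 219 241 241 241 241 241 241 239 240 235]
  40 [127 112 110 139 221 225 219 223 223 221 220 199 215 210]
  50 [148 146 144 152 172 173 167 169 175 173 163 159 165 164]
```

The 3+1 layout is confirmed. Roll now.

Call:
{"op": "step_arm", "data": {"plan": [0,-0.25,0,-0.0114,0,-0.0082,0,-0.49,0,-0.0228,0,-0.0163,0,-0.49,0,-0.0228,0,-0.0163,0,-0.49,0,-0.0228,0,-0.0163,0,-0.49,0,-0.0228,0,-0.0163]}}

```text
time_s: 23.22
ee_pos: [500.7, 195.4, 175.8]
ee_rot: [171.2, -35.4, 27.1]
force: [0.0, 0.0, -3.1]
gripper_width: 11.7
gripper_force: 50.0
```

Call:
{"op": "step_arm", "data": {"plan": [0,-0.49,0,-0.0228,0,-0.0163,0,-0.49,0,-0.0228,0,-0.0163,0,-0.49,0,-0.0228,0,-0.0163,0,-0.49,0,-0.0228,0,-0.0163,0,0,0,0,0,0]}}

```text
time_s: 23.63
ee_pos: [493.0, 215.0, 172.1]
ee_rot: [163.5, -34.5, 31.7]
force: [0.2, 1.7, -1.4]
gripper_width: 11.9
gripper_force: 50.0
```

```bash
python3 -c "
from h import *
caps()"
```

```text
[493.  215.  172.1] [163.5 -34.5  31.7] q [ 32.3   6.7 126.1 -53.7  21.  142.3] f [ 0.2  1.7 -1.4] 11.902465007309665
corner [ 3.862e+02  1.269e+02 -2.000e-01]
side
 -80 [148 174 210 164 158 154 156 156 159 158 158 157 158 158]
 -70 [152 173 210 166 154 162 159 162 160 160 160 160 160 159]
 -60 [151 170 194 156 153 163 165 167 170 167 168 167 168 164]
 -50 [151 154 159 141 149 155 172 217 220 219 217 217 214 185]
 -40 [151 151 153 159 153 141 228 238 238 238 237 237 235 190]
 -30 [151 151 157 121 117 197 238 238 238 238 238 238 233 181]
 -20 [151 153 164 103 125 232 238 238 238 238 238 238 234 194]
 -10 [151 152 142 101 192 225 229 236 237 236 236 222 213 172]
   0 [150 151 138 116 160 163 202 235 236 236 216 159 166 155]
  10 [151 150 138 137 154 154 197 225 223 235 192 155 154 154]
  20 [151 151 147 155 155 158 196 161 185 209 170 154 154 154]
  30 [150 151 155 156 156 156 155 155 157 157 154 154 153 153]
  40 [150 151 155 156 156 155 155 154 154 153 153 153 152 152]
  50 [150 151 155 156 156 155 155 155 154 154 153 153 153 152]
scene
 -80 [123 143 169 163 164 163 168 166 168 172 172 169 165 169]
 -70 [121 141 159 161 154 157 160 163 174 174 174 166 169 171]
 -60 [123 140 152 158 141 152 150 163 175 176 169 165 174 174]
 -50 [123 139 143 137 137 143 134 173 175 175 169 168 174 173]
 -40 [122 132 130 118 130 130 122 175 176 173 172 172 173 173]
 -30 [122 125 110 100 117 112 128 175 175 174 174 173 174 173]
 -20 [122 124  91  87 100 108 150 178 179 178 179 175 178 174]
 -10 [123 123  81  81  90 104 189 201 199 199 198 199 195 190]
   0 [123 118  80  83  90 109 223 226 222 226 221 228 219 211]
  10 [121 119  91  98 100 142 227 232 228 234 230 230 232 183]
  20 [122 132 117 125 124 172 199 204 203 206 210 217 211 151]
  30 [123 148 144 148 145 176 174 180 176 175 176 186 174 152]
  40 [126 161 161 162 158 164 165 165 165 164 169 168 163 160]
  50 [131 165 164 164 163 163 163 163 164 164 165 164 164 163]
```

Joint 6 is near its limit, so I'm rolling back now.

Call:
{"op": "step_arm", "data": {"plan": [0,0,0,0,0,0,0,0.25,0,0.0114,0,0.0082,0,0.49,0,0.0228,0,0.0163,0,0.49,0,0.0228,0,0.0163,0,0.49,0,0.0228,0,0.0163]}}

```text
time_s: 24.15
ee_pos: [499.6, 196.5, 175.7]
ee_rot: [170.4, -35.2, 27.5]
force: [-0.6, 0.0, -4.3]
gripper_width: 11.6
gripper_force: 50.0
```

Call:
{"op": "step_arm", "data": {"plan": [0,0.49,0,0.0228,0,0.0163,0,0.49,0,0.0228,0,0.0163,0,0.49,0,0.0228,0,0.0163,0,0.49,0,0.0228,0,0.0163,0,0.49,0,0.0228,0,0.0163]}}

```text
time_s: 24.57
ee_pos: [508.3, 173.9, 177.4]
ee_rot: [-179.9, -35.5, 21.9]
force: [0.3, -0.7, -4.5]
gripper_width: 11.7
gripper_force: 50.0
```

Call:
{"op": "step_arm", "data": {"plan": [0,0,0,0,0,0,0,0,0,0,0,0,0,0,0,0,0,0,0,0,0,0,0,0]}}

```text
time_s: 24.9
ee_pos: [508.2, 175.1, 177.4]
ee_rot: [179.9, -35.5, 22.1]
force: [-0.3, 0.1, -3.7]
gripper_width: 11.7
gripper_force: 50.0
```

```bash
python3 -c "
from h import *
caps()"
```

```text
[508.2 175.1 177.4] [179.9 -35.5  22.1] q [ 15.6   4.9 125.7  15.   14.5  70.1] f [-0.3  0.1 -3.7] 11.69142568426995
corner [385.4 125.3   0.4]
side
 -80 [154 220 151 151 151 148 151 151 151 150 151 151 150 150]
 -70 [153 222 163 157 155 162 162 153 150 150 149 149 149 148]
 -60 [154 221 165 154 156 164 163 161 168 170 167 168 163 162]
 -50 [150 218 154 144 150 154 158 225 231 234 232 231 228 210]
 -40 [150 215 134 163 162 135 211 238 237 237 237 237 237 225]
 -30 [152 209 142 162 163 181 237 238 238 238 239 239 239 227]
 -20 [152 208 141 150 152 225 237 237 237 236 236 236 236 217]
 -10 [153 217 164 150 166 236 237 237 236 236 236 236 235 227]
   0 [155 219 165 172 233 237 236 237 237 237 237 237 237 225]
  10 [147 173 153 204 237 237 237 237 237 237 226 224 235 221]
  20 [143 149 140 235 238 238 238 237 237 213 164 167 218 213]
  30 [143 167 233 239 238 238 238 237 230 167 158 158 168 183]
  40 [142 188 238 239 238 235 235 237 232 162 158 158 158 157]
  50 [142 191 237 238 225 169 196 201 180 159 159 159 159 158]
scene
 -80 [225 159 159 160 160 151 149 162 161 160 161 160 160 144]
 -70 [229 152 152 157 160 148 146 159 161 160 160 160 159 147]
 -60 [217 142 149 150 152 149 146 151 159 159 159 158 157 145]
 -50 [211 130 134 142 141 140 133 146 159 160 158 159 158 124]
 -40 [224 108 128 143 145 124 109 148 162 166 161 160 164 125]
 -30 [200  93 127 148 147 123  97 176 209 187 196 200 186 162]
 -20 [192 108 128 138 138 110  99 228 239 238 234 236 236 185]
 -10 [149 136 142 137 116 105 145 243 243 243 243 243 243 179]
   0 [135 146 149 141 100 127 223 243 243 243 243 243 243 221]
  10 [128 130 143 129  97 198 242 243 242 242 242 242 242 240]
  20 [122 103 115 104 115 220 242 242 242 242 242 242 242 240]
  30 [114  90  97 103 209 239 241 242 242 241 242 237 240 234]
  40 [124 106 110 127 226 227 217 227 228 218 228 190 204 219]
  50 [146 143 143 150 176 175 170 175 173 170 176 150 159 169]
```

```bash
python3 -c "
from h import *
print(env.job_done())"
```

```text
the job is handed in; nothing more can be done
None
```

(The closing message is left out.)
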